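# Release a casting from a lever hopper and ease the lid shut

## Task

With the fingertips, press the padded lever of the small plywood hopper all the way down so that its lid swings up and the grey casting rolls out into the catch tray. Keep the lever down until the casting lies still, then let the lever rise slowly, over two seconds or more, so that the lid eases shut and never snaps or slams, and take the hand clear. Work by the lever alone: do not touch the lid or the casting, grasp nothing, and leave the things standing around where they are.

Things in the scene. Friction and masses are not known exactly. Their poses are not given: they have to be found in the camera images.
- hopper: fixed plywood hopper, 186 x 108 mm on plan. Origin on its underside, at table height; z up, +x from the catch tray to the rear wall, +y to the lever's side. Box with the casting: x -1 to 80, y -39 to 39 mm, 116 mm high, open on top. Low catch tray: x -94 to -1, y -39 to 39 mm, side walls 44 mm, front stop 54 mm high. A sloping run (12 degrees, falling to -x) goes through both
- lever (a joint): lever angle, rad: 0 = released (up), 0.45 = pressed to its stop. It pivots about a line along the hopper's y at hopper x -17, y 53, z 62 mm; the steel arm runs towards +x beside the box. A spring holds it up: pressing the pad takes about 1 N at first, 3 to 4 N at the stop; freed, it flies back
- lever_pad (a point): centre of the top face of the lever's black rubber pad (34 mm along the lever, 30 mm across), 130 mm from the pivot, behind the box. Released: 116 mm above the table, tilted 0.35 rad, rising away from the pivot; fully pressed: about 59 mm, tilted 0.10 rad the other way. On its way down it moves about 12 mm towards the hopper's +x
- lid (a joint): angle of the lid, rad: 0 = shut (hanging plumb), about 1.1 = fully open (swung up and outwards over the tray). Linked to the lever by a rod: it turns roughly 2.4 times as far. Left to itself it snaps shut at 5 rad/s or more; closing faster than 2.5 rad/s counts as slamming
- lid_edge (a point): middle of the lid's lower edge; the aluminium lid is 62 mm wide, 65 mm long, hinged at its top edge 105 mm above the table at the hopper's x = +10 mm
- casting_mid (a point): centre of the casting, a grey cylinder of 40 mm diameter and 60 mm length, lying along the hopper's y. It starts behind the lid (hopper x about +32 mm); in the tray it rests against the front stop at hopper x about -66 mm, centre about 39 mm above the table
- spare_casting: bystander: another grey casting, 40 mm diameter, 60 mm high, standing on the table; origin at the centre of its underside
- jar: bystander: a small pigment jar with a black screw cap, 44 mm diameter, 50 mm high; origin at the centre of its underside
- tealight: bystander: a speckled cast tealight holder, 62 mm diameter, 38 mm high; origin at the centre of its underside
There are look-alikes about, which are no part of the job. What is shaped like the part that bears casting_mid but orange is not meant.

How it is judged:
By the outcome, as a careful person would: the job done as asked, in the order asked, and still so for the second after the job is handed in, with the robot touching nothing.
It also fails if it takes over 45 s, if anything falls off the work surface, if the arm or the gripper's body presses on something with over 40 N, if the wrist force passes 120 N, or if a joint passes its speed limit or range.

## Robot

A 7-joint arm with a two-finger parallel gripper is mounted at the origin on a cart in front of the work surface, level with it; the furniture and walls round the work are solid. World frame = base frame: x ahead of the robot, y to its left, z up, the work surface at z = 0. Lengths are in m, angles in degrees, forces in N, time in s.
With the tool pointing down it reaches from about 0.425 to 0.875 m from the base axis. Payload 4.7 kg.
Tool frame: the origin (TCP) lies at the very end of the fingers, on their centre line; the grasp point (between the pads) lies 19 mm behind it; z points along the fingers, y is the line along which they close (so a half turn about z gives the same grasp; the last joint's range is limited). The gripper opens to 87 mm and grips with 3 to 60 N. Pads are 19 mm wide; open, the fingers measure 117 mm over their backs; the gripper's body (75 mm by 190 mm) begins 51 mm behind the grasp point.
Start: joints at [72.027, 18.392, -4.016, 83.108, 1.295, 78.541, -3.26], TCP at [0.209, -0.615, 0.223] pointing down, gripper open.
Joint ranges: [-163.93, 163.93], [-17.29, 119.83], [-79.2, 71.16], [3.27, 140.29], [-89.18, 269.18], [5.43, 117.66], [-154.24, 154.24]. Speed limits (degrees/s): [147.25, 147.25, 180, 180, 180, 180, 180].

## Interface

Orientations are given as [roll, pitch, yaw] about the fixed x, y, z axes, in that order (R = Rz(yaw) Ry(pitch) Rx(roll)).
In Python, from cell import get_obs, eyes, env gives the robot as it stands.
- The arm moves only by the tool servo_tool, never from a script. Its argument "series" is a list that holds one entry, the list of rows, each a list of 7 numbers: the shift along the tool's x, y, z in units of 300 mm (1.0 is 300 mm), then the turn, a rotation vector about the tool's x, y, z in units of pi rad (1.0 is pi rad), then the opening, from 0 (shut) to 1 (fully open). In form: [[[tx, ty, tz, wx, wy, wz, gripper], ...]]. A call has 1 to 12 rows; each row is the pose to reach, as a shift and turn from the pose commanded when the call began, along the tool's axes at that moment, turning the shorter way round; what a row does not reach only later rows make up. A row lasts 1/12 s, in which the tool goes at most 41.7 mm and 7.16 degrees, less where a joint would pass 70% of its speed; a pose out of reach is approached as far as the arm can. A call with a number of a shift or a turn outside -1 to 1 is refused whole. A call with a gripper value outside its range is refused whole. The fingers move at their own pace and stop on an object; "grip_force" is the grip in N (left out, the last holds). Time passes only in rows, so rows that repeat a pose let the fingers close. It gives the time, the measured TCP pose, the force, the opening and the grip force at its end, in the units of the state.
- get_obs(): the state, without advancing time (a new reading comes with each control period).
- eyes.read_camera(name): name is "side" or "top"; returns a dict with "frame" (400x640x3 uint8, red, green, blue), "depth" (400x640 float32, m along the optical axis (not along the pixel's ray), 0 where there is no reading), "fx", "fy", "cx", "cy" (pixels), "distortion" ([k1, k2, p1, p2, k3] as OpenCV has them; the pictures are not rectified), "origin" and "rotation" of the camera in the world. Camera axes: x right, y down, z forward; pixel columns grow to the right and rows downward; lengths in m; the calibration is good to about 2 mm. A picture is of the moment at which its call begins.
- env.sign_off(): hands the job in; it is judged then, once.
The state is a dict: "time_s": time; "qpos": joint angles; "joint_velocities": joint speeds; "effort": joint torques, N m; "tool_pos": TCP position; "tool_rot": TCP orientation; "force": force on the tool from outside, world axes, zero at the start; "wrist_torque": the same for the moment, N m; "grip_width": finger opening in m; "grasp_force": force on a finger pad.
Only numpy, scipy, OpenCV 4.12 (cv2) and the standard library are available. Lean on these libraries where they do the work, as an engineer would, in place of code of your own. Each camera call takes 0.05 s, during which the arm holds its last target. There are 200 camera calls.

## Working session

There is one attempt and no reset: what is moved stays moved. The work goes in short steps, Python scripts to look and compute and a tool call to move; the robot and the scene stay as the last step left them, time stands still between calls to the robot, and variables do not carry over. Pictures are saved under pics/ and viewed, at most 10 in all, crops included, and the job is handed in when it is done.

Besides the shell and the picture viewer there is one more tool, called after "Request:" as a command line: name --argument value ..., lists and objects as JSON in quotes. servo_tool: Moves the arm, as the interface text tells. Shifts and turns lie within -1 to 1; 1 stands for 300 mm of shift or pi rad of turn. Its arguments: {"type":"object","properties":{"series":{"type":"array"},"grip_force":{"type":"number"}},"required":["series"]}

```bash
mkdir -p pics; cat > h.py <<'E'
import numpy as np, cv2
from cell import get_obs, eyes, env
def cam(n):
    c=eyes.read_camera(n); np.savez(f'{n}.npz',**{k:np.array(v) for k,v in c.items()}); return c
def world(c,u,v,r=2):
    u=int(u);v=int(v);p=c['depth'][v-r:v+r+1,u-r:u+r+1];z=np.median(p[p>0])
    K=np.array([[c['fx'],0,c['cx']],[0,c['fy'],c['cy']],[0,0,1]],float)
    q=cv2.undistortPoints(np.array([[[u,v]]],float),K,np.array(c['distortion'],float))[0,0]
    R=np.array(c['rotation']); 
    return np.array(c['origin'])+R.reshape(3,3)@np.array([q[0]*z,q[1]*z,z])
E
python3 - <<'E'
from h import *
for n in('side','top'):
    c=cam(n); cv2.imwrite(f'pics/{n}1.png',cv2.resize(c['frame'][:,:,::-1],(800,500)))
    print(n,c['origin'],c['rotation'])
print(get_obs())
E
```

```text
side [0.14326693 0.47757477 0.64996897] [-1.30932085e+02  7.37713193e-02 -1.44698306e+02]
top [ 0.40171697 -0.07134983  1.0323984 ] [-173.12546226    0.45479538  -90.90486478]
{'time_s': 0.1, 'qpos': array([72.0243122 , 18.43618593, -4.01679261, 83.17057236,  1.29677999,
       78.54063682, -3.25903375]), 'joint_velocities': array([-0.10354031, -0.04126203,  0.06115465, -0.19617221,  0.08633611,
        0.05889636,  0.05531965]), 'effort': array([-9.40056962e-04, -4.92571807e+01, -4.06235782e-01, -3.13397419e+01,
       -6.42072642e-02,  3.94669280e-02,  5.78363597e-05]), 'tool_pos': array([ 0.20908487, -0.61490862,  0.22153219]), 'tool_rot': array([-1.79897946e+02,  6.90933156e-03,  1.87878657e+01]), 'force': array([-0.90064114,  0.83935456, -0.57874911]), 'wrist_torque': array([0.01077468, 0.0059372 , 0.02690628]), 'grasp_force': 0.0, 'grip_width': 0.08684285529840918}
```

```bash
sed -i "s/R=np.array(c\['rotation'\]); /from scipy.spatial.transform import Rotation as Ro; R=Ro.from_euler('xyz',np.array(c['rotation']),degrees=True).as_matrix()/" h.py
```

```text
(no output)
```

View pics/side1.png

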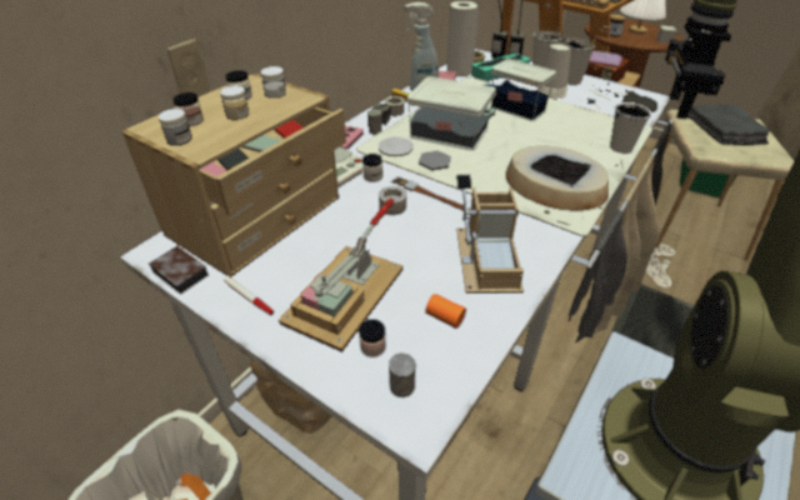

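View pics/top1.png

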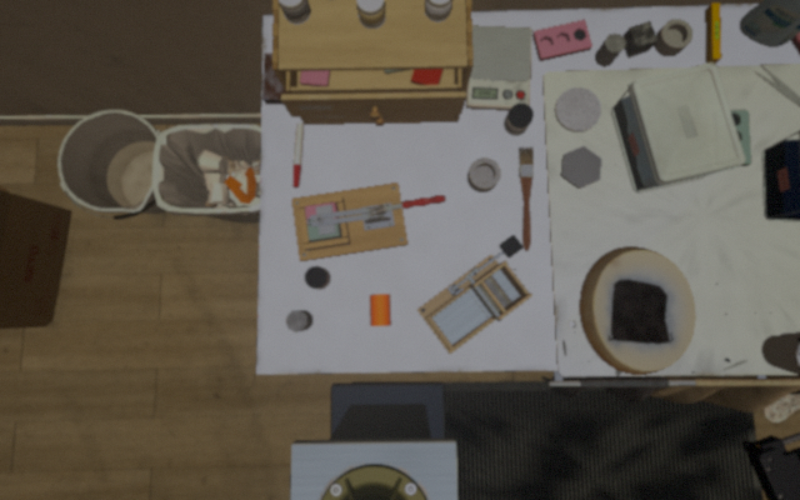

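```bash
python3 - <<'E'
from h import *
c=dict(np.load('top.npz')); s=dict(np.load('side.npz'))
im=c['frame'];cr=im[180:290,325:435,::-1]
cr2=s['frame'][120:240,350:430,::-1]
cv2.imwrite('pics/crop1.png',np.hstack([cv2.resize(cr,None,fx=4,fy=4,interpolation=2)[:440],cv2.resize(cr2,(293,440),interpolation=2)]))
for n,cc,l in (('top',c,[(409,197),(403,197),(415,197),(409,192),(409,202),(393,208),(400,215),(418,235),(361,277),(337,247),(395,233)]),('side',s,[(371,145),(371,149),(366,145),(376,145)])):
    for p in l: print(n,p,world(cc,*p,1).round(4))
# blob of dark pad
h=(im.max(2)<60); n,lab,st,ce=cv2.connectedComponentsWithStats(h.astype(np.uint8))
for i in range(1,n):
    if 395<ce[i][0]<425 and 180<ce[i][1]<215: print(st[i],ce[i])
E
```

```text
top (409, 197) [ 0.5104 -0.2579  0.1162]
top (403, 197) [ 0.5111 -0.2453  0.1124]
top (415, 197) [ 0.5098 -0.2705  0.1195]
top (409, 192) [ 0.5212 -0.2576  0.12  ]
top (409, 202) [ 0.4994 -0.258   0.1137]
top (393, 208) [ 0.4884 -0.225   0.0939]
top (400, 215) [ 0.4747 -0.2467  0.0587]
top (418, 235) [ 0.4266 -0.2831  0.0761]
top (361, 277) [ 0.3315 -0.151   0.0532]
top (337, 247) [ 0.4019 -0.0975  0.0084]
top (395, 233) [ 0.4318 -0.2298  0.0796]
side (371, 145) [ 0.5098 -0.2531  0.1157]
side (371, 149) [ 0.505  -0.2457  0.1097]
side (366, 145) [ 0.5217 -0.2494  0.1131]
side (376, 145) [ 0.4999 -0.261   0.1152]
[401 190  16  15 140] [408.50714286 196.76428571]
```

View pics/crop1.png

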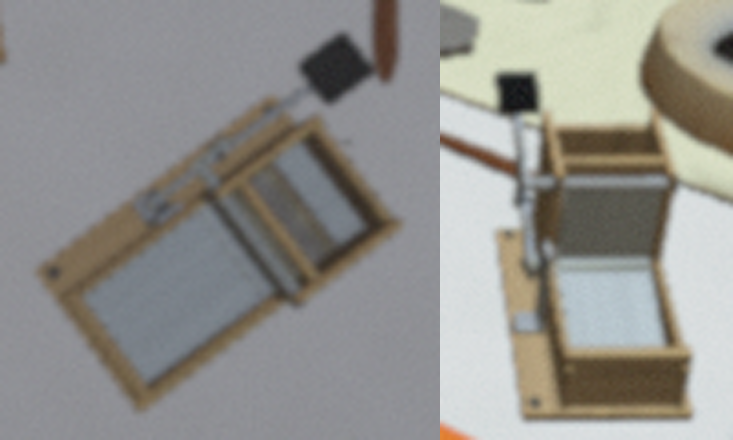

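The black pad appears at about (409,197) in the 640-px top picture and (371,145) in the side picture. Both put it at about (0.510, -0.257, 0.116), which agrees with the 116 mm given. The hopper's +x points at a yaw of about -54°, and the tray is empty with the lid shut.

Request:
servo_tool --series '[[[0.067,-0.04,0,0,0,-0.03,0],[0.133,-0.08,0,0,0,-0.06,0],[0.2,-0.12,0,0,0,-0.09,0],[0.267,-0.16,0,0,0,-0.12,0],[0.333,-0.2,0,0,0,-0.15,0],[0.4,-0.24,0,0,0,-0.18,0],[0.467,-0.28,0,0,0,-0.21,0],[0.533,-0.32,0,0,0,-0.24,0],[0.6,-0.36,0,0,0,-0.27,0],[0.667,-0.4,0,0,0,-0.3,0],[0.733,-0.44,0,0,0,-0.33,0],[0.8,-0.48,0,0,0,-0.36,0]]]' --grip_force 20

```text
time_s: 1.1
tool_pos: [0.3904, -0.4007, 0.2222]
tool_rot: [-180.0, -0.0, 83.8]
force: [0.6, -0.2, -0.1]
grip_width: 0.0149
grasp_force: 0.0
```

```bash
cat > to.py <<'E'
import sys
from h import *
from scipy.spatial.transform import Rotation as Ro
o=get_obs(); R=Ro.from_euler('xyz',o['tool_rot'],degrees=True)
t=np.array([float(a) for a in sys.argv[1:4]]); T=Ro.from_euler('xyz',[180,0,float(sys.argv[4])],degrees=True)
print('units',(R.inv().apply(t-o['tool_pos'])/.3).round(4),((R.inv()*T).as_rotvec()/np.pi).round(4))
print(o['time_s'],o['tool_pos'].round(4),o['tool_rot'].round(2),o['force'].round(2),o['qpos'].round(1),o['grip_width'])
E
python3 to.py .510 -.257 .17 126
```

```text
units [0.519  0.345  0.1738] [-2.000e-04 -2.000e-04 -2.342e-01]
1.1 [ 0.3904 -0.4007  0.2222] [-1.7996e+02 -2.0000e-02  8.3840e+01] [ 0.6  -0.19 -0.09] [ 61.4   8.5 -20.3  95.7   3.   76.4  34.5] 0.014902824081073983
```

Request:
servo_tool --series '[[[0.052,0.034,0,0,0,-0.023,0],[0.104,0.069,0,0,0,-0.047,0],[0.156,0.104,0,0,0,-0.07,0],[0.208,0.138,0,0,0,-0.094,0],[0.26,0.172,0,0,0,-0.117,0],[0.311,0.207,0,0,0,-0.14,0],[0.363,0.242,0.02,0,0,-0.164,0],[0.415,0.276,0.05,0,0,-0.187,0],[0.467,0.31,0.1,0,0,-0.211,0],[0.519,0.345,0.14,0,0,-0.234,0],[0.519,0.345,0.17,0,0,-0.234,0],[0.519,0.345,0.17,0,0,-0.234,0]]]'

```text
time_s: 2.1
tool_pos: [0.5093, -0.2571, 0.169]
tool_rot: [-179.9, -0.2, 125.8]
force: [-1.1, -0.5, 0.8]
grip_width: 0.0006
grasp_force: 0.0
```

```bash
python3 - <<'E'
from h import *
a=cam('side')
cv2.imwrite('pics/c2.png',cv2.resize(a['frame'][70:250,320:460,::-1],None,fx=3,fy=3,interpolation=2))
E
python3 to.py .510 -.257 .13 126
```

```text
units [0.0029 0.0059 0.1342] [-0.0006 -0.0007 -0.002 ]
2.15 [ 0.5092 -0.2588  0.1703] [-1.7990e+02 -1.3000e-01  1.2564e+02] [-0.71  0.14  0.  ] [ 51.3  13.1 -30.9  97.6   7.1  71.4  54.4] 0.0005048479276757977
```

View pics/c2.png

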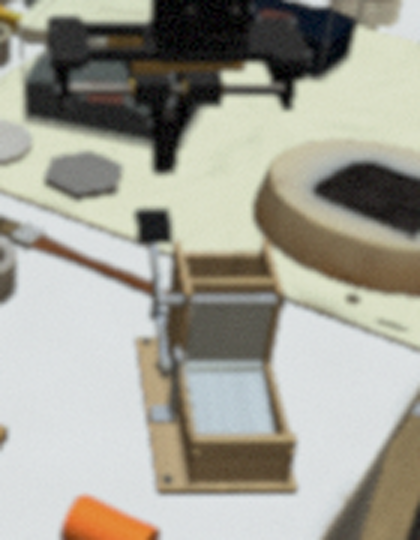

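The closed fingers are centred over the pad, seen at about (155,225) in this crop, with clear space around it. Next I press along the pad's arc.

Request:
servo_tool --series '[[[0,0,0.04,0,0,0,0],[0,0,0.08,0,0,0,0],[0,0,0.12,0,0,0,0],[0,0,0.145,0,0,0,0],[0,0,0.16,0,0,0,0],[0,0,0.17,0,0,0,0],[-0.004,0,0.18,0,0,0,0],[-0.008,0,0.19,0,0,0,0],[-0.012,0,0.2,0,0,0,0],[-0.016,0,0.212,0,0,0,0],[-0.019,0,0.223,0,0,0,0],[-0.022,0,0.234,0,0,0,0]]]'

```text
time_s: 3.15
tool_pos: [0.5146, -0.2643, 0.1014]
tool_rot: [180.0, 0.1, 125.7]
force: [-0.4, -1.2, 2.1]
grip_width: 0.0007
grasp_force: 1.0
```

Request:
servo_tool --series '[[[-0.003,0,0.011,0,0,0,0],[-0.006,0,0.022,0,0,0,0],[-0.008,0,0.034,0,0,0,0],[-0.01,0,0.046,0,0,0,0],[-0.011,0,0.058,0,0,0,0],[-0.013,0,0.07,0,0,0,0],[-0.014,0,0.082,0,0,0,0],[-0.015,0,0.094,0,0,0,0],[-0.016,0,0.104,0,0,0,0],[-0.017,0,0.114,0,0,0,0],[-0.017,0,0.122,0,0,0,0],[-0.017,0,0.128,0,0,0,0]]]'

```text
time_s: 4.15
tool_pos: [0.5177, -0.2687, 0.063]
tool_rot: [180.0, 0.1, 125.7]
force: [2.6, -2.2, 4.0]
grip_width: 0.0006
grasp_force: 2.2
```

```bash
python3 - <<'E'
from h import *
a=cam('side')
cv2.imwrite('pics/c3.png',cv2.resize(a['frame'][70:250,320:460,::-1],None,fx=3,fy=3,interpolation=2))
for i in range(3): 
    o=get_obs(); print(o['tool_pos'],o['force'],o['tool_rot'])
E
```

```text
[ 0.5174472  -0.2684286   0.06268244] [ 2.18595287 -2.69507654  4.12351209] [1.79984856e+02 3.74098728e-02 1.25694843e+02]
[ 0.5174472  -0.2684286   0.06268244] [ 2.18595287 -2.69507654  4.12351209] [1.79984856e+02 3.74098728e-02 1.25694843e+02]
[ 0.5174472  -0.2684286   0.06268244] [ 2.18595287 -2.69507654  4.12351209] [1.79984856e+02 3.74098728e-02 1.25694843e+02]
```

View pics/c3.png

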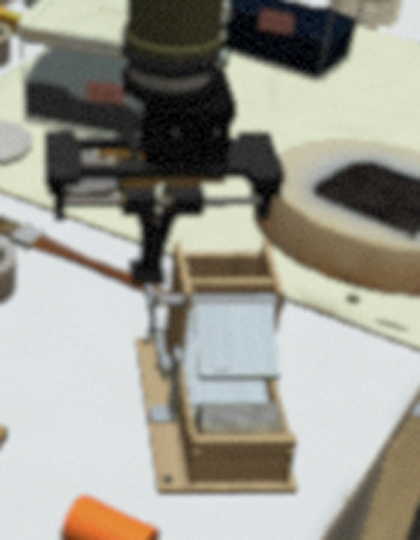

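The lid has swung up and the casting lies against the front stop, at about (238,415) in the crop. I'll press the last few millimetres to the stop and hold.

Request:
servo_tool --series '[[[0,0,0.004,0,0,0,0],[0,0,0.008,0,0,0,0],[0,0,0.01,0,0,0,0],[0,0,0.01,0,0,0,0]]]'

```text
time_s: 4.53
tool_pos: [0.5174, -0.2684, 0.06]
tool_rot: [180.0, 0.0, 125.7]
force: [2.9, -2.5, 3.5]
grip_width: 0.0006
grasp_force: 2.1
```

Request:
servo_tool --series '[[[0,0,0.003,0,0,0,0],[0,0,0.006,0,0,0,0],[0,0,0.006,0,0,0,0]]]'

```text
time_s: 4.78
tool_pos: [0.5175, -0.2684, 0.0597]
tool_rot: [-180.0, 0.1, 125.7]
force: [-1.0, -1.5, 10.5]
grip_width: 0.0005
grasp_force: 5.9
```

Force rose to 10.5 N at z = 59.7 mm, so the lever is on its stop. I hold it there and check that the casting is still.

Request:
servo_tool --series '[[[0,0,0,0,0,0,0],[0,0,0,0,0,0,0],[0,0,0,0,0,0,0],[0,0,0,0,0,0,0],[0,0,0,0,0,0,0],[0,0,0,0,0,0,0],[0,0,0,0,0,0,0],[0,0,0,0,0,0,0],[0,0,0,0,0,0,0],[0,0,0,0,0,0,0],[0,0,0,0,0,0,0],[0,0,0,0,0,0,0]]]'

```text
time_s: 5.78
tool_pos: [0.5175, -0.2684, 0.0597]
tool_rot: [-180.0, 0.1, 125.7]
force: [-1.1, -1.1, 10.8]
grip_width: 0.0004
grasp_force: 6.0
```

```bash
python3 - <<'E'
from h import *
a=cam('side')
for i in range(8): b=cam('side')
d=np.abs(a['frame'].astype(int)-b['frame'])[190:225,375:420]; print(d.mean(),d.max())
d=np.abs(a['frame'].astype(int)-b['frame'])[300:,100:300]; print(d.mean(),d.max())
p=world(b,320+238/3,70+415/3); P=np.array([.510,-.257]); e=np.array([.588,-.809]); n=np.array([.809,.588])
print(p, 'hopper x',(p[:2]-P)@e*1000+101,'y',(p[:2]-P)@n*1000+53)
o=get_obs();print(o['tool_pos'],o['force'])
E
```

```text
2.0042328042328044 11
2.0269166666666667 13
[ 0.37005744 -0.14477164  0.05883356] hopper x -72.07896515120234 y 5.776742599660203
[ 0.51753074 -0.26841644  0.05968747] [-0.51297534 -1.96209132 10.71543232]
```

The casting is still: the change between pictures equals the noise, and it sits at hopper x of about -70 mm. Now the slow release, taking about 4 s.

Request:
servo_tool --series '[[[0,0,-0.004,0,0,0,0],[0,0,-0.009,0,0,0,0],[0,0,-0.014,0,0,0,0],[0,0,-0.019,0,0,0,0],[0,0,-0.023,0,0,0,0],[0.001,0,-0.028,0,0,0,0],[0.001,0,-0.033,0,0,0,0],[0.001,0,-0.037,0,0,0,0],[0.001,0,-0.042,0,0,0,0],[0.002,0,-0.047,0,0,0,0],[0.002,0,-0.051,0,0,0,0],[0.002,0,-0.056,0,0,0,0]]]'

```text
time_s: 7.23
tool_pos: [0.5165, -0.2673, 0.0748]
tool_rot: [-180.0, -0.0, 125.7]
force: [1.1, -1.6, 2.9]
grip_width: 0.0008
grasp_force: 1.4
```

Request:
servo_tool --series '[[[0,0,-0.004,0,0,0,0],[0.001,0,-0.009,0,0,0,0],[0.001,0,-0.013,0,0,0,0],[0.002,0,-0.017,0,0,0,0],[0.002,0,-0.022,0,0,0,0],[0.003,0,-0.026,0,0,0,0],[0.003,0,-0.03,0,0,0,0],[0.004,0,-0.035,0,0,0,0],[0.005,0,-0.039,0,0,0,0],[0.005,0,-0.043,0,0,0,0],[0.006,0,-0.048,0,0,0,0],[0.007,0,-0.052,0,0,0,0]]]'

```text
time_s: 8.23
tool_pos: [0.5153, -0.2656, 0.0905]
tool_rot: [-180.0, -0.0, 125.7]
force: [-0.5, 1.7, 2.0]
grip_width: 0.0001
grasp_force: 1.0
```

Request:
servo_tool --series '[[[0.001,0,-0.004,0,0,0,0],[0.002,0,-0.009,0,0,0,0],[0.003,0,-0.013,0,0,0,0],[0.004,0,-0.017,0,0,0,0],[0.005,0,-0.022,0,0,0,0],[0.006,0,-0.026,0,0,0,0],[0.007,0,-0.03,0,0,0,0],[0.008,0,-0.035,0,0,0,0],[0.009,0,-0.039,0,0,0,0],[0.01,0,-0.043,0,0,0,0],[0.011,0,-0.048,0,0,0,0],[0.012,0,-0.052,0,0,0,0]]]'

```text
time_s: 9.23
tool_pos: [0.5135, -0.2631, 0.1063]
tool_rot: [-180.0, 0.0, 125.7]
force: [-0.2, 0.3, 1.1]
grip_width: 0.0008
grasp_force: 0.7
```

Request:
servo_tool --series '[[[0.001,0,-0.004,0,0,0,0],[0.003,0,-0.008,0,0,0,0],[0.004,0,-0.012,0,0,0,0],[0.006,0,-0.016,0,0,0,0],[0.007,0,-0.02,0,0,0,0],[0.008,0,-0.024,0,0,0,0],[0.009,0,-0.028,0,0,0,0],[0.01,0,-0.032,0,0,0,0],[0.011,0,-0.036,0,0,0,0],[0.012,0,-0.04,0,0,0,0],[0.013,0,-0.043,0,0,0,0],[0.014,0,-0.046,0,0,0,0]]]'

```text
time_s: 10.23
tool_pos: [0.511, -0.2595, 0.12]
tool_rot: [-180.0, -0.0, 125.7]
force: [-1.2, 0.9, 1.4]
grip_width: 0.0004
grasp_force: 0.4
```

Still near contact. A few more slow millimetres, then clear.

Request:
servo_tool --series '[[[0.001,0,-0.003,0,0,0,0],[0.002,0,-0.006,0,0,0,0],[0.002,0,-0.009,0,0,0,0],[0.002,0,-0.012,0,0,0,0],[0.002,0,-0.015,0,0,0,0],[0.002,0,-0.018,0,0,0,0],[0.002,0,-0.021,0,0,0,0],[0.002,0,-0.024,0,0,0,0],[0.002,0,-0.028,0,0,0,0],[0.002,0,-0.034,0,0,0,0],[0.002,0,-0.042,0,0,0,0],[0.002,0,-0.05,0,0,0,0]]]'

```text
time_s: 11.23
tool_pos: [0.5107, -0.2592, 0.1352]
tool_rot: [-180.0, 0.0, 125.7]
force: [0.8, 0.4, -0.2]
grip_width: 0.0004
grasp_force: 0.0
```

Request:
servo_tool --series '[[[0,0,-0.02,0,0,0,0],[0,0,-0.05,0,0,0,0],[0,0,-0.09,0,0,0,0],[0,0,-0.14,0,0,0,0],[0,0,-0.19,0,0,0,0],[0,0,-0.23,0,0,0,0],[0,0,-0.26,0,0,0,0],[0,0,-0.28,0,0,0,0],[0,0,-0.29,0,0,0,0],[0,0,-0.3,0,0,0,0],[0,0,-0.3,0,0,0,0],[0,0,-0.3,0,0,0,0]]]'

```text
time_s: 12.23
tool_pos: [0.5105, -0.259, 0.2244]
tool_rot: [-180.0, -0.0, 125.7]
force: [0.2, 0.2, -0.3]
grip_width: 0.0003
grasp_force: 0.0
```

```bash
python3 - <<'E'
from h import *
a=cam('side')
cv2.imwrite('pics/c4.png',cv2.resize(a['frame'][70:250,320:460,::-1],None,fx=3,fy=3,interpolation=2))
print(get_obs()['force'],get_obs()['tool_pos'])
E
```

```text
[-0.76844995 -0.67280396 -0.3622416 ] [ 0.51039437 -0.25900481  0.22428566]
```

View pics/c4.png

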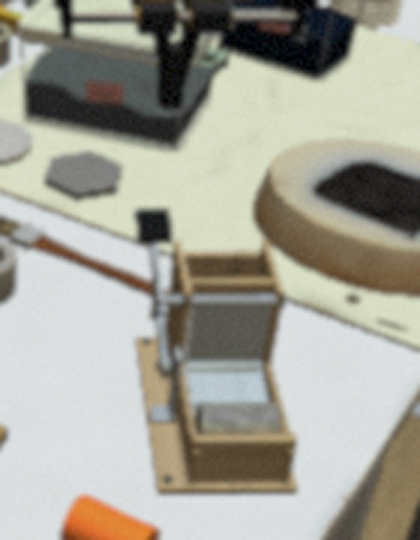

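The lid is shut at about (230,330), the casting is in the tray at about (238,415), the pad is up at (155,225), and the hand is clear.

```bash
python3 -c "
from cell import env
print(env.sign_off())"
```

```text
the job is handed in; nothing more can be done
None
```

I pressed the lever to its stop and the casting rolled out and settled in the catch tray. I then let the lever up over about 4 s, the lid closed, the hand is clear, and the job is handed in; no verdict was returned.

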